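# Pin the retaining bar of a mixing-bowl stand

## Task

Lock the big mixing bowl into its stand so that it can be stirred one-handed: swing the bar with the red knob fully shut over the bowl's rim, then take the yellow-headed steel pin from its wooden block, put it through the eye at the bar's end and push it into the blue post below until its head rests flat on the eye. The eye slides on the bar and will rarely be in line with the post's hole, so feel for it and draw it into line with the pin. Press gently, always under 28 N on the pin, let go, and leave the other things on the table alone.

Things in the scene. Friction and masses are not known exactly. Their poses are not given: they have to be found in the camera images.
- bowl_stand: Bowl stand fixed to the table: wooden board 330 x 280 x 12 mm with a steel bowl 260 mm across (rim 108 mm above the table, on the +x side), a round blue hinge post (at y = +80 mm) and a square blue locking post 46 mm wide (at y = -80 mm), both 112 mm high. Origin on the table midway between the posts; y points to the hinge post, x to the bowl.
- lock_hole (a point): Centre of the mouth of the hole in the square locking post's top, 112 mm above the table, axes as the stand's. Hole 13.5 mm across, 55 mm deep; 34 mm down sits a rubber bung that a push of about 6 N moves on downwards, by up to 18 mm; it does not spring back. With the bar shut the eye plate hides this hole.
- bar (a joint): Angle of the white retaining bar about the hinge post (rad): 0 = fully shut against its stop, bar along the line of the two posts and its eye over the locking post; grows as the free end swings away from the bowl (towards the stand's -x), up to 1.0. Stiff hinge (0.25 N m), stays where it is left. Bar 32 mm wide, top 125 mm above the table.
- bar_knob (a point): Middle of the red upright knob on the bar, 24 mm across and 32 mm tall, 149 mm above the table (foot 133, top 165), 105 mm from the hinge axis towards the eye.
- pin_block: Fixed wooden block 60 x 60 x 70 mm in which the pin stands loosely, in a hole 17 mm across and 66 mm deep (2.5 mm play all round); the pin's middle is then 60 mm above the table. Origin at the middle of its underside.
- pin_center (a point): Middle of the steel pin, 100 mm long, 90 g, upright at the start, z from tip to head. Shank 12 mm across, 60 mm long, its last 4 mm tapered to 8 mm; then a flange 32 mm across, 5 mm thick, its underside 10 mm above this point; then a square yellow head 22 mm wide, sides along x and y, from 15 to 50 mm above this point, to be gripped. At the start the flange rests on the pin block.
- pin_tip (a point): Centre of the pin's lower end, 50 mm below its middle, axes as the pin's. Fully home it lies 49 mm below the post's top.
- bar_eye (a point): Nominal place of the eye, at the plate's top, on the bar 160 mm from the hinge, 123 mm above the table. The eye is an aluminium plate 46 x 60 x 10 mm with a 13.5 mm hole in its middle; shut, it lies 1 mm above the locking post. The plate slides along the bar and may sit up to 12 mm either way from here (not reported; about 5 N moves it). Across the bar it has no play.
Not all that is in view belongs to the job. What is shaped like the pin_block but purple is not meant.

How it is judged (in metres and radians):
On the way, in this order (a step that is already met when the one before it is completed fails the run):
1. the bar is swung shut (within about 2 degrees) (value of joint bar below 0.04 rad), for 0.2 s.
2. the pin's tip has passed the eye and entered the post's hole (z of pin_tip in the frame of lock_hole below -0.008 m and horizontal distance between pin_tip and lock_hole below 0.005 m and value of joint bar below 0.05 rad), for 0.1 s.
At the end, for the whole second after the job is handed in: The bar is shut (within 0.04 rad) and the pin stands through the eye in the post's hole: tip within 4 mm of the hole's axis and at least 47 mm below the post's top (head within 2 mm of the eye), upright within 0.07 rad, at rest (z of pin_tip in the frame of lock_hole below -0.047 m and horizontal distance between pin_tip and lock_hole below 0.004 m and angle between pin_tip's own z axis and vertical below 0.07 rad and value of joint bar below 0.04 rad and linear speed of pin below 0.01 m/s); the robot touches nothing.
It fails at once if more than 28 N between the pin and the stand, its bar or its eye (contact force between pin and bowl_stand above 28 N).
It fails at once if another thing on the table shifted by more than 30 mm (distance of any of jam_jar, mug, scoop_cup, spatula, wooden_spoon, biscuit_cutter, vanilla from where it was at the start of the episode above 0.03 m).
It also fails if it takes over 72 s, if anything falls off the work surface, if the arm or the gripper's body presses on something with over 40 N, if the wrist force passes 120 N, or if a joint passes its speed limit or range.

## Robot

A 6-joint arm with a two-finger parallel gripper is mounted at the origin on the work surface. World frame = base frame: x ahead of the robot, y to its left, z up, the work surface at z = 0. Lengths are in m, angles in degrees, forces in N, time in s.
With the tool pointing down it reaches from about 0.3 to 0.75 m from the base axis. Payload 8.5 kg.
Tool frame: the origin (TCP) lies midway between the tips of the shut fingers; the grasp point (between the pads) lies 19 mm behind it (env.hold_point_z is the distance from the TCP to the grasp point, in m); z points along the fingers, y is the line along which they close (so a half turn about z gives the same grasp; the last joint's range is limited). The gripper opens to 85 mm and grips with 20 to 120 N. Pads are 22 mm wide; open, the fingers measure 114 mm over their backs; the gripper's body (76 mm by 85 mm) begins 54 mm behind the grasp point. The pads swing forward as they close: fully open they stand 13 mm farther back than shut.
Start: joints at [-81.434, 21.807, 74.336, -0, 83.858, -12.336], TCP at [0.196, -0.514, 0.231] pointing down, gripper open.
Joint ranges: [-178.18, 178.18], [-50.72, 133.34], [12.68, 142.11], [-81.47, 261.47], [9.98, 163.14], [-165.26, 165.26]. Speed limits (degrees/s): [136.94, 136.94, 180, 180, 180, 180].

## Interface

Orientations are given as a 3x3 rotation matrix whose columns are the frame's x, y, z axes.
In Python, from rig import observe, get_image, camera_info, env gives the robot as it stands.
- The arm moves only by the tool drive_tool, never from a script. Its arguments are lists of equal length, an entry for each row: "offset": the shift along the tool's x, y, z in units of 40 mm (1.0 is 40 mm), a list of three; "turn": the turn, a rotation vector about the tool's x, y, z in units of 6 degrees (1.0 is 6 degrees), a list of three; "hand": the opening, from 0 (shut) to 1 (fully open). A call has exactly 10 rows; each row shifts and turns the commanded pose from where the row before left it, along the tool's axes as they then stand; what a row does not reach is not made up. A row lasts 1/8 s, in which the tool goes at most 62.5 mm and 10.7 degrees, less where a joint would pass 70% of its speed; a pose out of reach is approached as far as the arm can. A call is refused whole if a number of a shift passes 1 or a number of a turn 1, either way. A call with a gripper value outside its range is refused whole. The fingers move at their own pace and stop on an object; "newtons" is the grip in N (left out, the last holds). Time passes only in rows, so rows that do not move let the fingers close, or fill a call up. It gives the time, the measured TCP pose, the force, the opening and the grip force at its end, in the units of the state.
- observe(): the state, without advancing time (a new reading comes with each control period).
- get_image(name): name is "scene" or "top"; returns the picture (384x512x3 uint8, blue, green, red); there is no depth.
- camera_info(name): a dict with "fx", "fy", "cx", "cy" (pixels), "world_to_cam" (4x4, takes a point from world to camera coordinates). Camera axes: x right, y down, z forward; pixel columns grow to the right and rows downward; lengths in m; the calibration is good to about 2 mm. A picture is of the moment at which its call begins. camera_info takes no time and is no camera call.
- env.close_job(): hands the job in; it is judged then, once.
The state is a dict: "time_s": time; "q": joint angles; "qvel": joint speeds; "joint_efforts": joint torques, N m; "position": TCP position; "tool_rot": TCP orientation; "ft_force": force on the tool from outside, world axes, zero at the start; "wrist_torque": the same for the moment, N m; "grip_width": finger opening in m; "gripper_force": force on a finger pad.
Only numpy, scipy, OpenCV 4.12 (cv2) and the standard library are available. Lean on these libraries where they do the work, as an engineer would, in place of code of your own. Each camera call takes 0.05 s, during which the arm holds its last target. There are 200 camera calls.

## Working session

There is one attempt and no reset: what is moved stays moved. The work goes in short steps, Python scripts to look and compute and a tool call to move; the robot and the scene stay as the last step left them, time stands still between calls to the robot, and variables do not carry over. Pictures are saved under pics/ and viewed, at most 10 in all, crops included, and the job is handed in when it is done.

Besides the shell and the picture viewer there is one more tool, called after "Call:" by a JSON object that holds its "method" and its "body". drive_tool: Moves the arm, as the interface text tells. Its arguments: {"type":"object","properties":{"offset":{"type":"array"},"turn":{"type":"array"},"hand":{"type":"array"},"newtons":{"type":"number"}},"required":["offset","turn","hand"]}

```bash
mkdir -p pics; cat > h.py <<'E'
import numpy as np, cv2
from rig import observe, get_image, camera_info, env
def P(name,pt):
    c=camera_info(name); p=np.array(c["world_to_cam"])@np.r_[pt,1]
    return np.array([c["fx"]*p[0]/p[2]+c["cx"], c["fy"]*p[1]/p[2]+c["cy"]])
def ray(name,u,v,z):
    c=camera_info(name); T=np.linalg.inv(np.array(c["world_to_cam"]))
    d=T[:3,:3]@np.array([(u-c["cx"])/c["fx"],(v-c["cy"])/c["fy"],1]); o=T[:3,3]
    return o+d*(z-o[2])/d[2]
E
python3 - <<'E'
from h import *
a=get_image("scene");b=get_image("top")
cv2.imwrite("pics/s0.png",cv2.resize(a,(800,600)));cv2.imwrite("pics/t0.png",cv2.resize(b,(800,600)))
cv2.imwrite("s0raw.png",a);cv2.imwrite("t0raw.png",b)
s=observe();print(s["time_s"],s["position"],s["tool_rot"],s["ft_force"],s["grip_width"],env.hold_point_z)
for n in("scene","top"):
    T=np.linalg.inv(np.array(camera_info(n)["world_to_cam"]));print(n,T[:3].round(3).tolist(),camera_info(n)["fx"])
E
```

```text
0.1 [ 0.19616877 -0.51354645  0.23077645] [[ 9.34197189e-01  3.56757017e-01 -2.06565118e-04]
 [ 3.56756980e-01 -9.34196352e-01  1.27814092e-03]
 [ 2.63013362e-04 -1.26772920e-03 -9.99999162e-01]] [-1.38542463  0.56036269  0.19291226] 0.08545549219387744 0.0187
scene [[0.428, 0.716, -0.552, 0.971], [0.904, -0.351, 0.245, -0.201], [-0.019, -0.603, -0.797, 0.835]] 409.3816436072778
top [[-0.011, -0.992, 0.128, 0.342], [-1.0, 0.012, 0.006, -0.009], [-0.008, -0.128, -0.992, 1.425]] 496.41603952439453
```

View pics/s0.png

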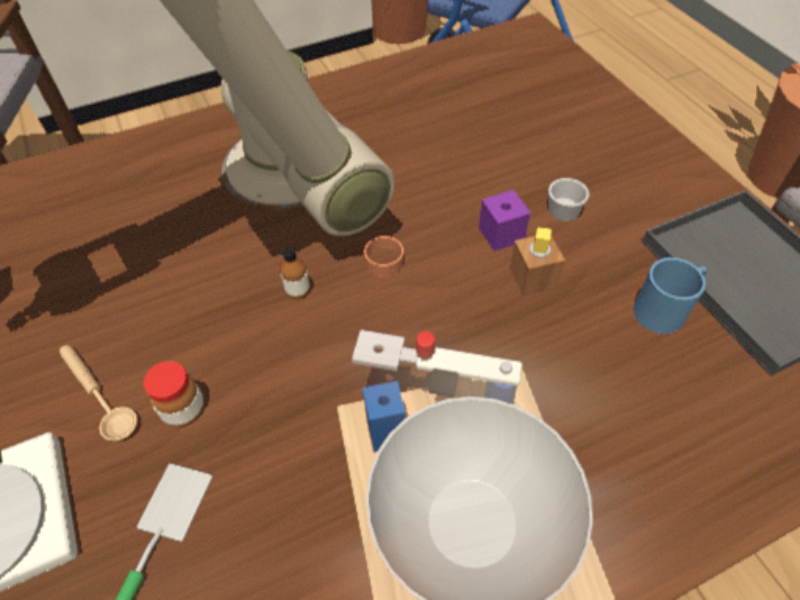

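View pics/t0.png

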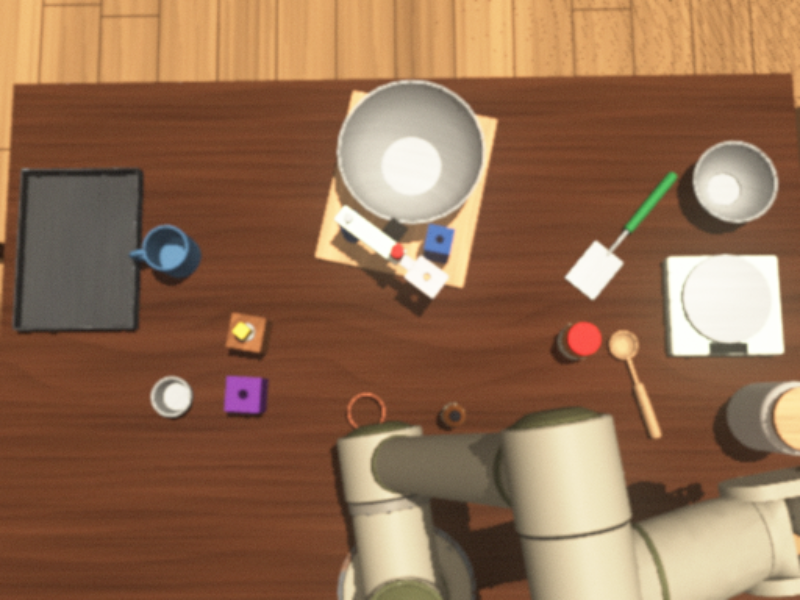

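Scene view: the pin's yellow head is at (541,240) in the wooden block, the red knob at (426,343), the eye plate at (379,350) and the locking post's hole at (384,401). In the top view these are at (242,331), (398,252), (427,277) and (438,241).

Could be mistaken:
- **For the pin block:** the purple block, top (245,395).
- **For the red knob:** the jam lid, top (583,340).
- **For the blue post:** the blue mug, top (168,250).

I choose the wooden block with the yellow head, the knob on the white bar, and the square blue post on the board.

```bash
python3 - <<'E'
from h import *
a=cv2.imread("s0raw.png");b=cv2.imread("t0raw.png")
def cen(im,lo,hi,roi):
    x0,y0,x1,y1=[int(r*.64) for r in roi]
    h=cv2.cvtColor(im,cv2.COLOR_BGR2HSV)[y0:y1,x0:x1]
    m=cv2.inRange(h,lo,hi); n,l,st,c=cv2.connectedComponentsWithStats(m)
    i=1+np.argmax(st[1:,4]); return c[i]+[x0,y0], st[i], cv2.minAreaRect(np.argwhere(l==i)[:,::-1].astype(np.float32))[2]
def tri(pa,pb):
    A=[]
    for n,p in(("scene",pa),("top",pb)):
        c=camera_info(n);M=np.array(c["world_to_cam"])[:3];K=np.array([[c["fx"],0,c["cx"]],[0,c["fy"],c["cy"]],[0,0,1]])
        Q=K@M;A+= [p[0]*Q[2]-Q[0],p[1]*Q[2]-Q[1]]
    v=np.linalg.svd(np.array(A))[2][-1];return v[:3]/v[3]
Y=((20,120,120),(35,255,255));R=((0,160,90),(6,255,255));B=((105,120,40),(125,255,255));W=((8,90,60),(18,220,255))
for nm,c,rs,rt in(("yellow",Y,(520,215,565,260),(225,310,265,350)),("red",R,(405,325,445,365),(380,235,415,270)),("blue",B,(355,375,415,455),(420,220,460,265)),("wood",W,(0,0,2,2),(222,308,272,360))):
    pt=cen(b,*c,rt);print(nm,"top",pt)
    if nm!="wood":
        ps=cen(a,*c,rs);print("  scene",ps[0],"tri",tri(ps[0],pt[0]))
# hole (dark) in blue post; points on eye
print("post hole top",ray("top",438*.64,241*.64,.112),"scene",ray("scene",384*.64,401*.64,.112))
print("eye hole top",ray("top",427*.64,277*.64,.123),"scene",ray("scene",379*.64,349.5*.64,.123))
print("hinge top",ray("top",347*.64,215*.64,.125),"scene",ray("scene",506*.64,367*.64,.125))
x=np.hstack([cv2.resize(b[125:205,200:320],(480,320),interpolation=3),cv2.resize(b[185:265,130:190],(240,320),interpolation=3)])
y=np.hstack([cv2.resize(a[195:275,215:335],(480,320),interpolation=3)[:280],cv2.resize(a[125:195,320:380],(240,280),interpolation=3)])
cv2.imwrite("pics/c1.png",np.vstack([x[:,:720],y])[:600])
E
```

```text
yellow top (array([154.10869565, 211.67391304]), array([ 5,  8, 12, 12, 92], dtype=int32), 45.0)
  scene [346.66225166 152.93377483] tri [0.45692788 0.27790733 0.09548638]
red top (array([253.68292683, 160.87804878]), array([ 8,  7,  6,  9, 41], dtype=int32), 90.0)
  scene [271.43076923 218.14615385] tri [0.58083779 0.00874616 0.15860444]
blue top (array([280.47802198, 153.2032967 ]), array([  5,   5,  16,  17, 182], dtype=int32), 11.309932708740234)
  scene [243.81414141 266.37575758] tri [ 0.61567936 -0.06647556  0.07913114]
wood top (array([157.78863636, 212.55340909]), array([  0,   0,  32,  33, 880], dtype=int32), 90.0)
post hole top [ 0.60684362 -0.06247603  0.112     ] scene [ 0.61260144 -0.0631455   0.112     ]
eye hole top [ 0.54269681 -0.04230069  0.123     ] scene [ 0.54643766 -0.03960777  0.123     ]
hinge top [0.65156379 0.09315738 0.125     ] scene [0.64309891 0.09538493 0.125     ]
```

View pics/c1.png

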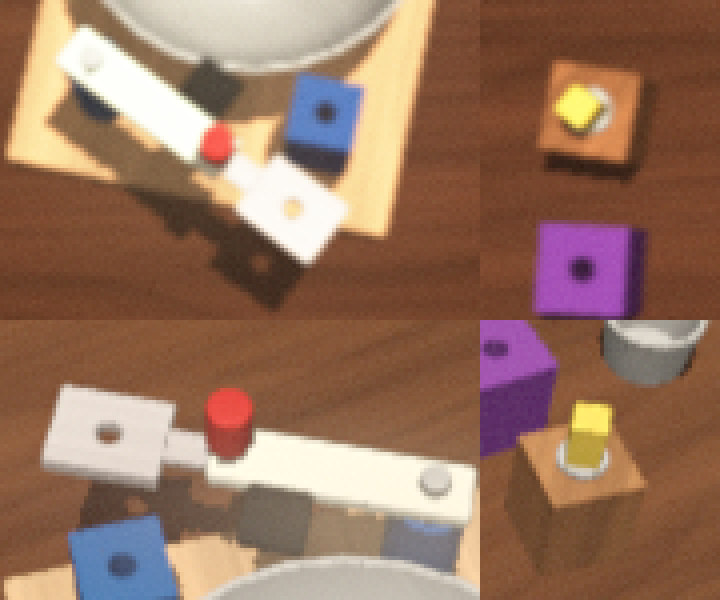

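The crop confirms it: the yellow head sits on the wooden block with its faces turned about 45°, the purple block's hole is empty, and the knob is on the bar. The pixel estimates give these values:

| Item | Position or value |
|---|---|
| Hinge | (.647, .094) |
| Post hole | (.610, -.063) |
| Bar angle | about 0.41 rad |
| Knob | (.582, .009) |
| Eye offset along the bar | about 9 mm outwards |

I'll move over the knob now.

Call:
{"method": "drive_tool", "body": {"offset": [[1, -0.64, 0], [1, -0.64, 0], [1, -0.64, 0], [1, -0.64, 0], [1, -0.64, 0], [1, -0.64, 0], [1, -0.64, 0], [1, -0.64, 0], [1, -0.64, 0], [1, -0.64, 0]], "turn": [[0, 0, 0], [0, 0, 0], [0, 0, 0], [0, 0, 0], [0, 0, 0], [0, 0, 0], [0, 0, 0], [0, 0, 0], [0, 0, 0], [0, 0, 0]], "hand": [0.7, 0.7, 0.7, 0.7, 0.7, 0.7, 0.7, 0.7, 0.7, 0.7], "newtons": 25}}

```text
time_s: 1.35
position: [0.4792, -0.1305, 0.2311]
tool_rot: [[0.934, 0.357, -0.0], [0.357, -0.934, 0.0], [-0.0, -0.0, -1.0]]
ft_force: [0.0, -0.4, -0.4]
grip_width: 0.0601
gripper_force: 0.0
```

Call:
{"method": "drive_tool", "body": {"offset": [[1, -0.64, 0], [1, -0.64, 0], [1, -0.64, 0], [0.7, -0.44, 0], [0, 0, 0], [0, 0, 0], [0, 0, 0], [0, 0, 0], [0, 0, 0], [0, 0, 0]], "turn": [[0, 0, 0], [0, 0, 0], [0, 0, 0], [0, 0, -1], [0, 0, -1], [0, 0, -1], [0, 0, -1], [0, 0, -1], [0, 0, -0.5], [0, 0, 0]], "hand": [0.7, 0.7, 0.7, 0.7, 0.7, 0.7, 0.7, 0.7, 0.7, 0.7]}}

```text
time_s: 2.6
position: [0.583, 0.0091, 0.231]
tool_rot: [[0.59, 0.808, -0.001], [0.808, -0.59, 0.0], [-0.0, -0.001, -1.0]]
ft_force: [-0.2, -0.8, 0.4]
grip_width: 0.0598
gripper_force: 0.0
```

```bash
cat >> h.py <<'E'
def go(p):  # tool-axis units to a world point
    s=observe();R=np.array(s["tool_rot"]);d=np.array(p)-s["position"]
    y=R[:,1];print("t",round(s["time_s"],2),"pos",np.round(s["position"],4),"yaw_y",round(np.degrees(np.arctan2(y[1],y[0])),1),"tilt",np.round(R[:,2],3),"F",np.round(s["ft_force"],1),"w",round(s["grip_width"],4),"units",np.round(R.T@d/.04,2))
E
python3 - <<'E'
from h import *
go([.582,.0095,.137])
for y,h in ((.0095,.137),): print(P("top",[.582,.0095,.165]),P("scene",[.582,.0095,.165]))
E
```

```text
t 2.6 pos [0.583  0.0091 0.231 ] yaw_y -36.1 tilt [-0.001  0.    -1.   ] F [-0.2 -0.8  0.4] w 0.0598 units [-0.01 -0.02  2.35]
[253.3365107  159.97412664] [272.07522829 216.66176075]
```

Call:
{"method": "drive_tool", "body": {"offset": [[0, 0, 0.8], [0, 0, 0.8], [0, 0, 0.7], [0, 0, 0], [0, 0, 0], [0, 0, 0], [0, 0, 0], [0, 0, 0], [0, 0, 0], [0, 0, 0]], "turn": [[0, 0, 0], [0, 0, 0], [0, 0, 0], [0, 0, 0], [0, 0, 0], [0, 0, 0], [0, 0, 0], [0, 0, 0], [0, 0, 0], [0, 0, 0]], "hand": [0.7, 0.7, 0.7, 0.7, 0.1, 0.1, 0.1, 0.1, 0.1, 0.1]}}

```text
time_s: 3.85
position: [0.5835, 0.0091, 0.1407]
tool_rot: [[0.589, 0.808, 0.002], [0.808, -0.589, -0.0], [0.001, 0.002, -1.0]]
ft_force: [-2.0, 0.5, 7.0]
grip_width: 0.0232
gripper_force: 25.1
```

```bash
python3 - <<'E'
from h import *
go([.6228,-.0082,.139])
H=np.array([.647,.094]);p=np.array(observe()["position"])[:2]-H;print(np.linalg.norm(p),np.degrees(np.arctan2(p[1],p[0])))
E
```

```text
t 3.85 pos [0.5835 0.0091 0.1407] yaw_y -36.1 tilt [ 0.002 -0.    -1.   ] F [-2.   0.5  7. ] w 0.0232 units [0.23 1.05 0.04]
0.10606344178257528 -126.78063847235772
```

Call:
{"method": "drive_tool", "body": {"offset": [[0, 0.0, -0.07], [0, 0.14, 0], [0, 0.14, 0], [0, 0.14, 0], [0, 0.14, 0], [0, 0.14, 0], [0, 0.14, 0], [0, 0.14, 0], [0, 0.07, 0], [0, 0, 0]], "turn": [[0, 0, 0], [0, 0, -0.5], [0, 0, -0.5], [0, 0, -0.5], [0, 0, -0.5], [0, 0, -0.5], [0, 0, -0.5], [0, 0, -0.5], [0, 0, -0.2], [0, 0, 0]], "hand": [0.1, 0.1, 0.1, 0.1, 0.1, 0.1, 0.1, 0.1, 0.1, 0.1]}}

```text
time_s: 5.1
position: [0.62, -0.0081, 0.1409]
tool_rot: [[0.239, 0.971, -0.003], [0.971, -0.239, 0.003], [0.002, -0.003, -1.0]]
ft_force: [1.0, 5.8, -7.9]
grip_width: 0.0228
gripper_force: 27.2
```

Call:
{"method": "drive_tool", "body": {"offset": [[0, 0.03, 0], [0, 0.03, 0], [0, 0, 0], [0, 0, 0], [0, 0, 0], [0, 0, 0], [0, 0, 0], [0, 0, 0], [0, 0, 0], [0, 0, 0]], "turn": [[0, 0, 0], [0, 0, 0], [0, 0, 0], [0, 0, 0], [0, 0, 0], [0, 0, 0], [0, 0, 0], [0, 0, 0], [0, 0, 0], [0, 0, 0]], "hand": [0.1, 0.1, 0.1, 0.1, 0.1, 0.1, 0.1, 0.1, 0.1, 0.1]}}

```text
time_s: 6.35
position: [0.6214, -0.0084, 0.1409]
tool_rot: [[0.239, 0.971, -0.005], [0.971, -0.239, 0.003], [0.002, -0.005, -1.0]]
ft_force: [-3.5, 5.2, -6.1]
grip_width: 0.0228
gripper_force: 27.4
```

```bash
python3 - <<'E'
from h import *
go([.6228,-.0082,.139])
H=np.array([.647,.094]);p=np.array(observe()["position"])[:2]-H;print(np.linalg.norm(p),np.degrees(np.arctan2(p[1],p[0])))
E
```

```text
t 6.35 pos [ 0.6214 -0.0084  0.1409] yaw_y -13.8 tilt [-0.005  0.003 -1.   ] F [-3.5  5.2 -6.1] w 0.0228 units [0.01 0.03 0.05]
0.10556481688349861 -104.0199683523369
```

Call:
{"method": "drive_tool", "body": {"offset": [[0, 0.03, 0.03], [0, 0.03, 0.03], [0, 0.03, 0], [0, 0, 0], [0, 0, 0], [0, 0, 0], [0, 0, 0], [0, 0, 0], [0, 0, 0], [0, 0, 0]], "turn": [[0, 0, 0], [0, 0, 0], [0, 0, 0], [0, 0, 0], [0, 0, 0], [0, 0, 0], [0, 0, 0], [0, 0, 0], [0, 0, 0], [0, 0, 0]], "hand": [0.1, 0.1, 0.1, 0.1, 0.1, 0.1, 0.1, 0.1, 0.1, 0.1]}}

```text
time_s: 7.6
position: [0.6225, -0.009, 0.1405]
tool_rot: [[0.239, 0.971, -0.009], [0.971, -0.239, 0.003], [0.001, -0.01, -1.0]]
ft_force: [-21.0, 7.4, 14.2]
grip_width: 0.0229
gripper_force: 29.8
```

Call:
{"method": "drive_tool", "body": {"offset": [[0, -0.07, 0], [0, 0, 0], [0, 0, 0], [0, 0, 0], [0, 0, -0.6], [0, 0, -1], [0, 0, -1], [-1, 0, 0], [-1, 0, 0], [0, 0, 0]], "turn": [[0, 0, 0], [0, 0, 0], [0, 0, 0], [0, 0, 0], [0, 0, 0], [0, 0, 0], [0, 0, 0], [0, 0, 0], [0, 0, 0], [0, 0, 0]], "hand": [0.5, 0.7, 0.7, 0.7, 0.7, 0.7, 0.7, 0.7, 0.7, 0.7]}}

```text
time_s: 8.85
position: [0.6041, -0.0902, 0.2437]
tool_rot: [[0.244, 0.97, -0.0], [0.97, -0.244, -0.0], [-0.0, -0.0, -1.0]]
ft_force: [0.3, 0.5, -0.8]
grip_width: 0.0596
gripper_force: 0.0
```

```bash
python3 - <<'E'
from h import *
a=get_image("scene");b=get_image("top");cv2.imwrite("s1.png",a);cv2.imwrite("t1.png",b)
x=cv2.resize(b[125:185,200:310],(770,420),interpolation=2)[:, :]
cv2.imwrite("pics/c2.png",np.hstack([cv2.resize(a[195:275,215:335],(480,320),interpolation=2),cv2.resize(b[125:205,230:310],(320,320),interpolation=2)]))
go([.4569,.2779,.082])
E
```

```text
t 8.95 pos [ 0.6045 -0.0879  0.2437] yaw_y -13.9 tilt [-0.  0. -1.] F [-0.1  0.1  0. ] w 0.0593 units [ 7.98 -5.78  4.04]
```

View pics/c2.png

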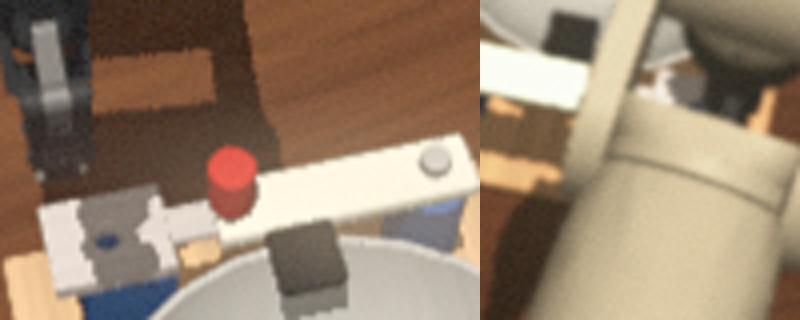

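The scene shows the bar shut against its stop, with the eye hole at crop (107,240), about pixel (241.8,255), over the blue post. The top view is blocked by the arm. Now to the pin.

Call:
{"method": "drive_tool", "body": {"offset": [[1, -0.72, 0], [1, -0.72, 0], [1, -0.72, 0], [1, -0.72, 0], [1, -0.72, 0], [1, -0.72, 0], [1, -0.72, 0], [1, -0.74, 0], [0, 0, 0], [0, 0, 0]], "turn": [[0, 0, 0], [0, 0, 0], [0, 0, 0], [0, 0, 0], [0, 0, 0], [0, 0, 0.5], [0, 0, 0.5], [0, 0, 1], [0, 0, 1], [0, 0, 1]], "hand": [0.7, 0.7, 0.7, 0.7, 0.7, 0.7, 0.7, 0.7, 0.7, 0.7]}}

```text
time_s: 10.2
position: [0.4633, 0.2827, 0.2437]
tool_rot: [[0.615, 0.789, -0.0], [0.789, -0.615, 0.0], [0.0, -0.0, -1.0]]
ft_force: [-0.2, -1.0, -0.3]
grip_width: 0.0597
gripper_force: 0.0
```

```bash
python3 - <<'E'
from h import *
go([.4569,.2779,.084])
b=get_image("top");a=get_image("scene")
cv2.imwrite("t2.png",b);cv2.imwrite("s2.png",a)
e=cv2.resize(b[130:190,200:310],(770,420),interpolation=2)
f=cv2.resize(a[120:200,310:400],(202,180),interpolation=2)
cv2.imwrite("pics/c3.png",np.vstack([e,np.hstack([f,cv2.resize(a[225:275,220:330],(396,180)),np.zeros((180,770-598,3),np.uint8)])]))
for p in ([241.75,255],): print(ray("scene",*p,.123))
E
```

```text
t 10.2 pos [0.4633 0.2827 0.2437] yaw_y -37.9 tilt [-0.  0. -1.] F [-0.2 -1.  -0.3] w 0.0597 units [-0.19 -0.05  3.99]
[ 0.61138863 -0.07078246  0.123     ]
```

View pics/c3.png

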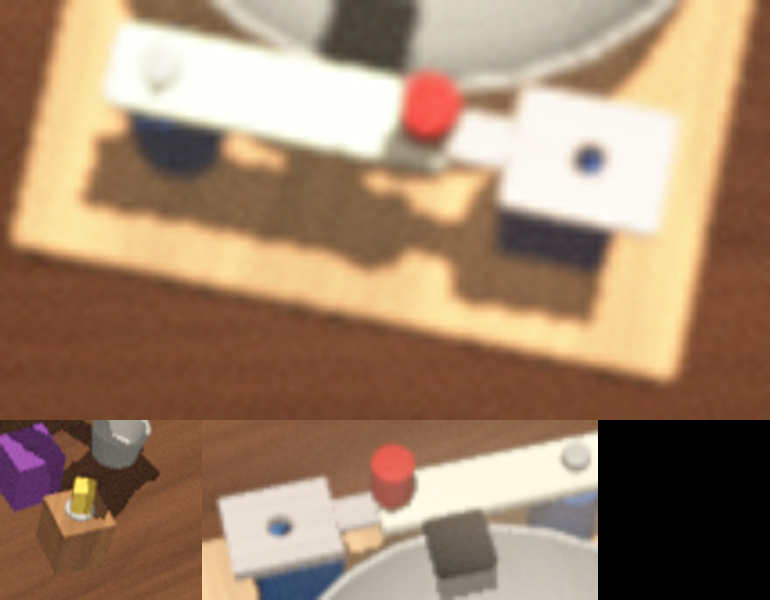

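The view is clear: the bar is shut, with the eye hole at top pixel (284.3,152.7) and scene pixel (241.7,254.7). Blue shows on its outer side, so the post hole lies towards the hinge. The hinge screw is at top (222.6,139.4). I'll combine these while lowering onto the pin.

```bash
python3 - <<'E'
from h import *
e1=ray("top",284.3,152.7,.123)[:2];e2=ray("scene",241.7,254.7,.123)[:2]
h1=ray("top",222.6,139.4,.126)[:2];h2=ray("scene",(575-202)/3.6+220,(457-420)/3.6+225,.126)[:2]
l1=ray("top",281.2,153,.112)[:2];l2=ray("scene",245.5,256.2,.112)[:2]
print("eye",e1,e2,"hinge",h1,h2,"hole",l1,l2)
for nm,e,h,l in(("top",e1,h1,l1),("scene",e2,h2,l2),("mean",(e1+e2)/2,(h1+h2)/2,(l1+l2)/2)):
    d=e-h;r=np.linalg.norm(d);print(nm,"eye dist",r,"hole pred",h+d/r*.16,"dir",d/r,"e-l",e-l)
E
```

```text
eye [ 0.60866907 -0.07271396] [ 0.61074913 -0.07060055] hinge [0.64638676 0.09169785] [0.64415058 0.09407997] hole [ 0.61020836 -0.0649012 ] [ 0.61149548 -0.0632031 ]
top eye dist 0.16868274535163855 hole pred [ 0.61061054 -0.06425106] dir [-0.22360136 -0.97468068] e-l [-0.00153929 -0.00781276]
scene eye dist 0.16803371979553075 hole pred [ 0.61234606 -0.06272715] dir [-0.19877826 -0.98004449] e-l [-0.00074635 -0.00739745]
mean eye dist 0.16834465910326388 hole pred [ 0.61147175 -0.06350088] dir [-0.21123076 -0.97743622] e-l [-0.00114282 -0.00760511]
```

Call:
{"method": "drive_tool", "body": {"offset": [[-0.17, -0.1, 0.8], [0, 0, 0.8], [0, 0, 0.8], [0, 0, 0.8], [0, 0, 0.7], [0, 0, 0], [0, 0, 0], [0, 0, 0], [0, 0, 0], [0, 0, 0]], "turn": [[0, 0, 0.8], [0, 0, 0], [0, 0, 0], [0, 0, 0], [0, 0, 0], [0, 0, 0], [0, 0, 0], [0, 0, 0], [0, 0, 0], [0, 0, 0]], "hand": [0.7, 0.7, 0.7, 0.7, 0.7, 0.7, 0.1, 0.1, 0.1, 0.1], "newtons": 30}}

```text
time_s: 11.55
position: [0.4574, 0.2784, 0.089]
tool_rot: [[0.678, 0.735, 0.002], [0.735, -0.678, 0.001], [0.002, 0.001, -1.0]]
ft_force: [-0.8, 0.5, 6.6]
grip_width: 0.0215
gripper_force: 29.2
```

Call:
{"method": "drive_tool", "body": {"offset": [[0, 0, 0], [0, 0, 0], [0, 0, 0.19], [0, 0, 0], [0, 0, 0], [0, 0, 0], [0, 0, 0], [0, 0, 0], [0, 0, 0], [0, 0, 0]], "turn": [[0, 0, 0], [0, 0, 0], [0, 0, 0], [0, 0, 0], [0, 0, 0], [0, 0, 0], [0, 0, 0], [0, 0, 0], [0, 0, 0], [0, 0, 0]], "hand": [0.5, 0.5, 0.5, 0.5, 0.1, 0.1, 0.1, 0.1, 0.1, 0.1], "newtons": 60}}

```text
time_s: 12.8
position: [0.4569, 0.2781, 0.0802]
tool_rot: [[0.678, 0.735, 0.0], [0.735, -0.678, 0.0], [0.0, 0.0, -1.0]]
ft_force: [0.4, 0.8, 1.0]
grip_width: 0.0213
gripper_force: 58.6
```

```bash
python3 - <<'E'
from h import *
go([.4574,.2784,.25])
go([.61,-.0717,.25])
E
```

```text
t 12.8 pos [0.4569 0.2781 0.0802] yaw_y -42.7 tilt [ 0.  0. -1.] F [0.4 0.8 1. ] w 0.0213 units [ 0.01  0.   -4.24]
t 12.8 pos [0.4569 0.2781 0.0802] yaw_y -42.7 tilt [ 0.  0. -1.] F [0.4 0.8 1. ] w 0.0213 units [-3.83  8.74 -4.24]
```

Call:
{"method": "drive_tool", "body": {"offset": [[0, 0, -0.5], [0, 0, -1], [0, 0, -1], [0, 0, -1], [0, 0, -0.75], [-0.4, 0.9, 0], [-0.44, 1, 0], [-0.44, 1, 0], [-0.44, 1, 0], [-0.44, 1, 0]], "turn": [[0, 0, 0], [0, 0, 0], [0, 0, 0], [0, 0, 0], [0, 0, 0], [0, 0, 0], [0, 0, 0], [0, 0, 0], [0, 0, 0], [0, 0, 0]], "hand": [0.1, 0.1, 0.1, 0.1, 0.1, 0.1, 0.1, 0.1, 0.1, 0.1]}}

```text
time_s: 14.05
position: [0.5425, 0.0803, 0.2498]
tool_rot: [[0.678, 0.735, -0.001], [0.735, -0.678, 0.0], [-0.0, -0.001, -1.0]]
ft_force: [0.3, 0.1, -0.5]
grip_width: 0.0209
gripper_force: 58.8
```

Call:
{"method": "drive_tool", "body": {"offset": [[-0.44, 1, 0], [-0.44, 1, 0], [-0.42, 0.94, 0], [-0.38, 0.9, 0], [0, 0, 0.5], [0, 0, 0.25], [0, 0, 0], [0, 0, 0], [0, 0, 0], [0, 0, 0]], "turn": [[0, 0, 0], [0, 0, 0], [0, 0, 0], [0, 0, 0], [0, 0, 0], [0, 0, 0], [0, 0, 0], [0, 0, 0], [0, 0, 0], [0, 0, 0]], "hand": [0.1, 0.1, 0.1, 0.1, 0.1, 0.1, 0.1, 0.1, 0.1, 0.1]}}

```text
time_s: 15.3
position: [0.6097, -0.0718, 0.2206]
tool_rot: [[0.678, 0.735, 0.001], [0.735, -0.678, -0.0], [0.0, 0.001, -1.0]]
ft_force: [0.5, -0.1, -1.5]
grip_width: 0.0213
gripper_force: 58.9
```

```bash
python3 - <<'E'
from h import *
go([.6097,-.0717,.21])
a=get_image("scene");cv2.imwrite("s3.png",a)
p=np.array(observe()["position"])
print("tip expected px",P("scene",p-[0,0,.0702]),"flange under",P("scene",p-[0,0,.0102]))
cv2.imwrite("pics/c4.png",cv2.resize(a[195:270,205:305],(800,600),interpolation=2))
E
```

```text
t 15.3 pos [ 0.6097 -0.0718  0.2206] yaw_y -42.7 tilt [ 0.001 -0.    -1.   ] F [ 0.5 -0.1 -1.5] w 0.0213 units [ 0.   -0.    0.26]
tip expected px [240.26633638 247.65670696] flange under [238.76575293 231.1247729 ]
```

View pics/c4.png

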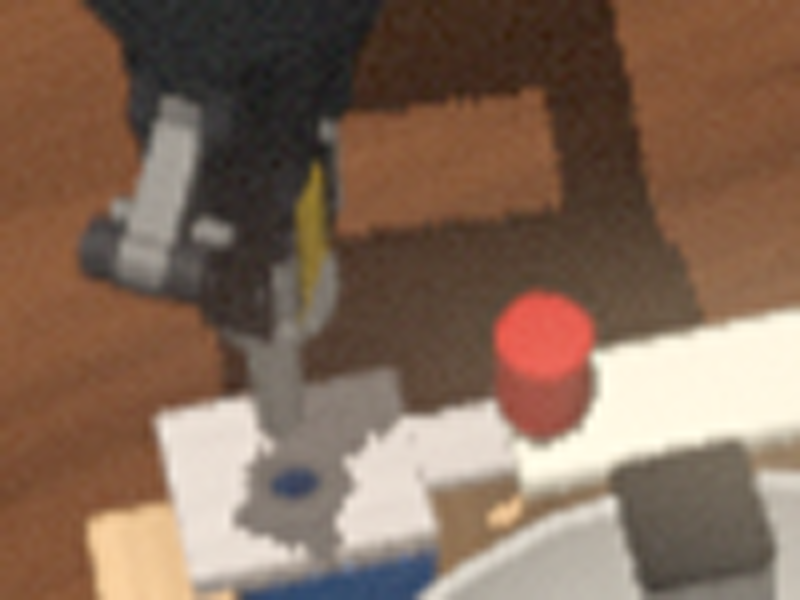

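The pin tip is at crop (282,425), pixel (240.3,248.1), which matches the predicted (240.3,247.7), so the pin sits as assumed. The eye hole is at pixel (242,255.2). Lowering towards the eye.

Call:
{"method": "drive_tool", "body": {"offset": [[0.02, 0, 0.3], [0, 0, 0.2], [0, 0, 0.13], [0, 0, 0.02], [0, 0, 0.02], [0, 0, 0.02], [0, 0, 0.02], [0, 0, 0.02], [0, 0, 0], [0, 0, 0]], "turn": [[0, 0, 0], [0, 0, 0], [0, 0, 0], [0, 0, 0], [0, 0, 0], [0, 0, 0], [0, 0, 0], [0, 0, 0], [0, 0, 0], [0, 0, 0]], "hand": [0.1, 0.1, 0.1, 0.1, 0.1, 0.1, 0.1, 0.1, 0.1, 0.1]}}

```text
time_s: 16.6
position: [0.6102, -0.0713, 0.191]
tool_rot: [[0.678, 0.735, 0.0], [0.735, -0.678, 0.0], [0.0, -0.0, -1.0]]
ft_force: [-0.3, 0.5, 0.6]
grip_width: 0.0215
gripper_force: 58.9
```

Call:
{"method": "drive_tool", "body": {"offset": [[0, 0, 0.015], [0, 0, 0.015], [0, 0, 0.015], [0, 0, 0.015], [0, 0, 0.01], [0, 0, 0], [0, 0, 0], [0, 0, 0], [0, 0, 0], [0, 0, 0]], "turn": [[0, 0, 0], [0, 0, 0], [0, 0, 0], [0, 0, 0], [0, 0, 0], [0, 0, 0], [0, 0, 0], [0, 0, 0], [0, 0, 0], [0, 0, 0]], "hand": [0.1, 0.1, 0.1, 0.1, 0.1, 0.1, 0.1, 0.1, 0.1, 0.1]}}

```text
time_s: 17.85
position: [0.61, -0.0709, 0.1878]
tool_rot: [[0.678, 0.735, -0.001], [0.735, -0.678, 0.001], [0.0, -0.001, -1.0]]
ft_force: [-1.1, 5.5, 0.6]
grip_width: 0.0211
gripper_force: 59.1
```

Call:
{"method": "drive_tool", "body": {"offset": [[0.01, -0.01, 0], [0.01, -0.01, 0], [0, 0, 0.015], [0, 0, 0.015], [0, 0, 0.015], [0, 0, 0.015], [0, 0, 0.015], [0, 0, 0], [0, 0, 0], [0, 0, 0]], "turn": [[0, 0, 0], [0, 0, 0], [0, 0, 0], [0, 0, 0], [0, 0, 0], [0, 0, 0], [0, 0, 0], [0, 0, 0], [0, 0, 0], [0, 0, 0]], "hand": [0.1, 0.1, 0.1, 0.1, 0.1, 0.1, 0.1, 0.1, 0.1, 0.1]}}

```text
time_s: 19.1
position: [0.6101, -0.0702, 0.1851]
tool_rot: [[0.678, 0.735, -0.0], [0.735, -0.678, 0.0], [-0.0, -0.0, -1.0]]
ft_force: [-2.4, 2.5, 0.4]
grip_width: 0.0211
gripper_force: 59.0
```

Call:
{"method": "drive_tool", "body": {"offset": [[0.022, -0.015, 0], [0.022, -0.015, 0], [0.022, -0.015, 0], [0.022, -0.015, 0], [0.022, -0.015, 0], [0.022, -0.015, 0], [0.022, -0.015, 0], [0.022, -0.015, 0], [0, 0, 0], [0, 0, 0]], "turn": [[0, 0, 0], [0, 0, 0], [0, 0, 0], [0, 0, 0], [0, 0, 0], [0, 0, 0], [0, 0, 0], [0, 0, 0], [0, 0, 0], [0, 0, 0]], "hand": [0.1, 0.1, 0.1, 0.1, 0.1, 0.1, 0.1, 0.1, 0.1, 0.1]}}

```text
time_s: 20.35
position: [0.6116, -0.0625, 0.1851]
tool_rot: [[0.678, 0.735, 0.0], [0.735, -0.678, -0.001], [-0.001, 0.001, -1.0]]
ft_force: [0.6, -4.9, -2.4]
grip_width: 0.0212
gripper_force: 58.9
```

Call:
{"method": "drive_tool", "body": {"offset": [[0, 0, 0.02], [0, 0, 0.02], [0, 0, 0.02], [0, 0, 0.02], [0, 0, 0.02], [0, 0, 0], [0, 0, 0], [0, 0, 0], [0, 0, 0], [0, 0, 0]], "turn": [[0, 0, 0], [0, 0, 0], [0, 0, 0], [0, 0, 0], [0, 0, 0], [0, 0, 0], [0, 0, 0], [0, 0, 0], [0, 0, 0], [0, 0, 0]], "hand": [0.1, 0.1, 0.1, 0.1, 0.1, 0.1, 0.1, 0.1, 0.1, 0.1]}}

```text
time_s: 21.6
position: [0.6114, -0.0623, 0.1817]
tool_rot: [[0.678, 0.735, 0.001], [0.735, -0.678, -0.001], [-0.0, 0.001, -1.0]]
ft_force: [-1.8, -4.8, 1.1]
grip_width: 0.021
gripper_force: 59.6
```

Call:
{"method": "drive_tool", "body": {"offset": [[0, 0, 0.01], [0, 0, 0.01], [0, 0, 0.01], [0, 0, 0.01], [0, 0, 0], [0, 0, 0], [0, 0, 0], [0, 0, 0], [0, 0, 0], [0, 0, 0]], "turn": [[0, 0, 0], [0, 0, 0], [0, 0, 0], [0, 0, 0], [0, 0, 0], [0, 0, 0], [0, 0, 0], [0, 0, 0], [0, 0, 0], [0, 0, 0]], "hand": [0.1, 0.1, 0.1, 0.1, 0.1, 0.1, 0.1, 0.1, 0.1, 0.1]}}

```text
time_s: 22.85
position: [0.6114, -0.0623, 0.1801]
tool_rot: [[0.678, 0.735, 0.001], [0.735, -0.678, -0.001], [-0.0, 0.001, -1.0]]
ft_force: [-2.2, -5.0, 2.3]
grip_width: 0.021
gripper_force: 59.6
```

Call:
{"method": "drive_tool", "body": {"offset": [[0, 0, 0.015], [0, 0, 0.015], [0, 0, 0.015], [0, 0, 0.015], [0, 0, 0], [0, 0, 0], [0, 0, 0], [0, 0, 0], [0, 0, 0], [0, 0, 0]], "turn": [[0, 0, 0], [0, 0, 0], [0, 0, 0], [0, 0, 0], [0, 0, 0], [0, 0, 0], [0, 0, 0], [0, 0, 0], [0, 0, 0], [0, 0, 0]], "hand": [0.1, 0.1, 0.1, 0.1, 0.1, 0.1, 0.1, 0.1, 0.1, 0.1]}}

```text
time_s: 24.1
position: [0.6114, -0.0623, 0.1777]
tool_rot: [[0.678, 0.735, 0.001], [0.735, -0.678, -0.001], [-0.0, 0.001, -1.0]]
ft_force: [-2.7, -5.6, 2.8]
grip_width: 0.0212
gripper_force: 59.6
```

Call:
{"method": "drive_tool", "body": {"offset": [[-0.007, -0.007, 0.015], [0, 0, 0.015], [0, 0, 0.02], [0, 0, 0.02], [0, 0, 0.02], [0, 0, 0.02], [0, 0, 0], [0, 0, 0], [0, 0, 0], [0, 0, 0]], "turn": [[0, 0, 0], [0, 0, 0], [0, 0, 0], [0, 0, 0], [0, 0, 0], [0, 0, 0], [0, 0, 0], [0, 0, 0], [0, 0, 0], [0, 0, 0]], "hand": [0.1, 0.1, 0.1, 0.1, 0.1, 0.1, 0.1, 0.1, 0.1, 0.1]}}

```text
time_s: 25.35
position: [0.6112, -0.0621, 0.173]
tool_rot: [[0.678, 0.735, 0.001], [0.735, -0.678, -0.001], [0.0, 0.001, -1.0]]
ft_force: [-0.3, -5.3, 1.8]
grip_width: 0.0209
gripper_force: 59.5
```

Call:
{"method": "drive_tool", "body": {"offset": [[0, 0, 0.05], [0, 0, 0.05], [0, 0, 0.05], [0, 0, 0.05], [0, 0, 0.05], [0, 0, 0.05], [0, 0, 0.05], [0, 0, 0.05], [0, 0, 0], [0, 0, 0]], "turn": [[0, 0, 0], [0, 0, 0], [0, 0, 0], [0, 0, 0], [0, 0, 0], [0, 0, 0], [0, 0, 0], [0, 0, 0], [0, 0, 0], [0, 0, 0]], "hand": [0.1, 0.1, 0.1, 0.1, 0.1, 0.1, 0.1, 0.1, 0.1, 0.1]}}

```text
time_s: 26.6
position: [0.6112, -0.0619, 0.1566]
tool_rot: [[0.678, 0.735, 0.0], [0.735, -0.678, -0.0], [0.0, 0.0, -1.0]]
ft_force: [0.2, -5.5, 1.0]
grip_width: 0.0209
gripper_force: 59.4
```

Call:
{"method": "drive_tool", "body": {"offset": [[0, 0, 0.05], [0, 0, 0.05], [0, 0, 0.05], [0, 0, 0.04], [0, 0, 0.03], [0, 0, 0.03], [0, 0, 0.03], [0, 0, 0], [0, 0, 0], [0, 0, 0]], "turn": [[0, 0, 0], [0, 0, 0], [0, 0, 0], [0, 0, 0], [0, 0, 0], [0, 0, 0], [0, 0, 0], [0, 0, 0], [0, 0, 0], [0, 0, 0]], "hand": [0.1, 0.1, 0.1, 0.1, 0.1, 0.1, 0.1, 0.1, 0.1, 0.1]}}

```text
time_s: 27.85
position: [0.6113, -0.0619, 0.1463]
tool_rot: [[0.678, 0.735, 0.001], [0.735, -0.678, -0.0], [0.001, 0.001, -1.0]]
ft_force: [-2.9, -4.4, 7.5]
grip_width: 0.021
gripper_force: 60.4
```

Call:
{"method": "drive_tool", "body": {"offset": [[0, 0, 0.03], [0, 0, 0.03], [0, 0, 0.03], [0, 0, 0.03], [0, 0, 0.03], [0, 0, 0.03], [0, 0, 0.03], [0, 0, 0], [0, 0, 0], [0, 0, 0]], "turn": [[0, 0, 0], [0, 0, 0], [0, 0, 0], [0, 0, 0], [0, 0, 0], [0, 0, 0], [0, 0, 0], [0, 0, 0], [0, 0, 0], [0, 0, 0]], "hand": [0.1, 0.1, 0.1, 0.1, 0.1, 0.1, 0.1, 0.1, 0.1, 0.1]}}

```text
time_s: 29.1
position: [0.6113, -0.0619, 0.1379]
tool_rot: [[0.678, 0.735, 0.001], [0.735, -0.678, -0.0], [0.001, 0.001, -1.0]]
ft_force: [-1.9, -4.2, 8.1]
grip_width: 0.021
gripper_force: 60.4
```

Call:
{"method": "drive_tool", "body": {"offset": [[0, 0, 0.025], [0, 0, 0.025], [0, 0, 0.025], [0, 0, 0.02], [0, 0, 0.015], [0, 0, 0], [0, 0, 0], [0, 0, 0], [0, 0, 0], [0, 0, 0]], "turn": [[0, 0, 0], [0, 0, 0], [0, 0, 0], [0, 0, 0], [0, 0, 0], [0, 0, 0], [0, 0, 0], [0, 0, 0], [0, 0, 0], [0, 0, 0]], "hand": [0.1, 0.1, 0.1, 0.1, 0.1, 0.1, 0.1, 0.1, 0.1, 0.1]}}

```text
time_s: 30.35
position: [0.6113, -0.0619, 0.1336]
tool_rot: [[0.678, 0.735, 0.001], [0.735, -0.678, -0.0], [0.001, 0.001, -1.0]]
ft_force: [-1.7, -4.8, 8.7]
grip_width: 0.0206
gripper_force: 60.4
```

Call:
{"method": "drive_tool", "body": {"offset": [[0, 0, 0.01], [0, 0, 0.01], [0, 0, 0.01], [0, 0, 0], [0, 0, 0], [0, 0, 0], [0, 0, 0], [0, 0, 0], [0, 0, 0], [0, 0, 0]], "turn": [[0, 0, 0], [0, 0, 0], [0, 0, 0], [0, 0, 0], [0, 0, 0], [0, 0, 0], [0, 0, 0], [0, 0, 0], [0, 0, 0], [0, 0, 0]], "hand": [0.1, 0.1, 0.1, 0.1, 0.1, 0.1, 0.1, 0.1, 0.1, 0.1]}}

```text
time_s: 31.6
position: [0.6113, -0.0619, 0.1331]
tool_rot: [[0.678, 0.735, 0.002], [0.735, -0.678, -0.001], [0.001, 0.002, -1.0]]
ft_force: [-3.6, -4.0, 11.7]
grip_width: 0.0212
gripper_force: 60.9
```

Call:
{"method": "drive_tool", "body": {"offset": [[0, 0, 0.01], [0, 0, 0.01], [0, 0, 0], [0, 0, 0], [0, 0, 0], [0, 0, 0], [0, 0, 0], [0, 0, 0], [0, 0, 0], [0, 0, 0]], "turn": [[0, 0, 0], [0, 0, 0], [0, 0, 0], [0, 0, 0], [0, 0, 0], [0, 0, 0], [0, 0, 0], [0, 0, 0], [0, 0, 0], [0, 0, 0]], "hand": [0.1, 0.1, 0.1, 0.1, 0.1, 0.1, 0.1, 0.1, 0.1, 0.1]}}

```text
time_s: 32.85
position: [0.6113, -0.0619, 0.133]
tool_rot: [[0.678, 0.735, 0.003], [0.735, -0.678, -0.001], [0.001, 0.002, -1.0]]
ft_force: [-4.7, -4.5, 17.5]
grip_width: 0.0207
gripper_force: 61.5
```

Call:
{"method": "drive_tool", "body": {"offset": [[0, 0, -0.02], [0, 0, 0], [0, 0, 0], [0, 0, 0], [0, 0, 0], [0, 0, -0.4], [0, 0, -0.8], [0, 0, -1], [0, 0, -1], [0, 0, 0]], "turn": [[0, 0, 0], [0, 0, 0], [0, 0, 0], [0, 0, 0], [0, 0, 0], [0, 0, 0], [0, 0, 0], [0, 0, 0], [0, 0, 0], [0, 0, 0]], "hand": [0.1, 0.1, 0.5, 0.6, 0.6, 0.6, 0.6, 0.6, 0.6, 0.6]}}

```text
time_s: 34.1
position: [0.6119, -0.0619, 0.264]
tool_rot: [[0.678, 0.735, 0.008], [0.735, -0.678, -0.002], [0.004, 0.007, -1.0]]
ft_force: [-0.3, 0.2, -0.2]
grip_width: 0.0516
gripper_force: 0.0
```

Call:
{"method": "drive_tool", "body": {"offset": [[1, -0.7, 0], [1, -0.7, 0], [1, -0.7, 0], [1, -0.7, 0], [1, -0.7, 0], [1, -0.7, 0], [0, 0, 0], [0, 0, 0], [0, 0, 0], [0, 0, 0]], "turn": [[0, 0, 0], [0, 0, 0], [0, 0, 0], [0, 0, 0], [0, 0, 0], [0, 0, 0], [0, 0, 0], [0, 0, 0], [0, 0, 0], [0, 0, 0]], "hand": [0.6, 0.6, 0.6, 0.6, 0.6, 0.6, 0.6, 0.6, 0.6, 0.6]}}

```text
time_s: 35.35
position: [0.6504, 0.2275, 0.2598]
tool_rot: [[0.679, 0.734, 0.0], [0.734, -0.679, 0.0], [0.0, 0.0, -1.0]]
ft_force: [-0.4, -0.8, -1.1]
grip_width: 0.0514
gripper_force: 0.0
```

```bash
python3 - <<'E'
from h import *
a=get_image("scene");b=get_image("top");go([.61,-.06,.2])
cv2.imwrite("pics/c5.png",np.hstack([cv2.resize(a[205:275,215:315],(457,320),interpolation=2),cv2.resize(b[125:205,220:305],(340,320),interpolation=2)]))
E
```

```text
t 35.45 pos [0.6503 0.2279 0.2597] yaw_y -42.8 tilt [ 0.  0. -1.] F [-0.3 -0.5  0.4] w 0.0508 units [-5.97  4.14  1.49]
```

View pics/c5.png

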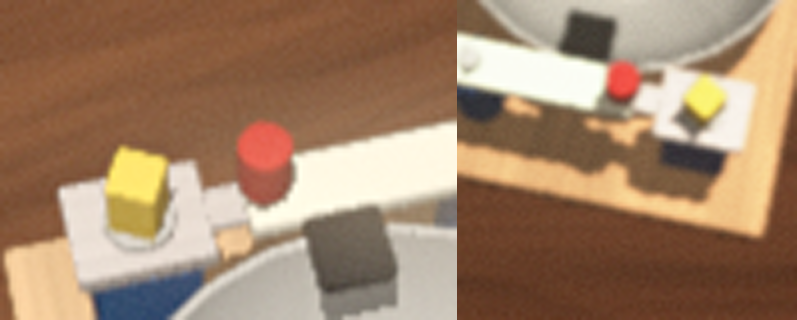

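The pin stands upright at crop (138,195) with its flange flat on the eye, the bar is shut against its stop, and the gripper is clear. Handing in.

```bash
python3 -c "
from rig import env
print(env.close_job())"
```

```text
the job is handed in; nothing more can be done
None
```

The bar is shut and the pin is pushed home through the eye into the post. The highest wrist force I read with the pin in hand was about 19 N, the gripper is clear, and I handed the job in at about 35 s; it returned no verdict.

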